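Swap the setting dummy for a neck blank on the part-present fixture

TASK

Lift the metal setting dummy out of the drilling fixture by its handle and hang it by that handle over both prongs of the hook stand. Then set the maple neck blank down in the fixture the way the dummy lay, flat on the two rails between the dowels, letting it go only when it is down, so that by its own weight it holds the sensing pin pressed. Do not push the file or the chisel out of place.

Things in the scene. Friction and masses are not known exactly. Their poses are not given: they have to be found in the camera images.
- seat (a point): Centre of the drilling fixture at the height of its two rail tops, 25 mm above the bench: a part lies with its underside at this height, its centre over this point. x runs along the fixture to the sensing pin and the end for the wide paddle; z up. Aluminium rails 12 mm wide, 46 mm across, cross at x = -60 and +80 mm; between them the board is 10 mm lower.
- pin_top (a point): Centre of the top of the spring-loaded steel sensing pin, 9 mm diameter, in a black collar 60 mm from the fixture's centre along its +x. Released it stands 6 mm above the rails; a part lying flat on the rails holds it level with them.
- pin (a joint): Travel of the sensing pin downwards in m: 0 fully up, 0.006 when level with the rails, 0.008 at its stop. Soft spring: about 0.4 N at 6 mm.
- dummy_bar (a point): Middle of the top bar of the dummy's steel handle, above its centre of mass and 9 mm from its mid-length towards the paddle. The bar is 10 mm round, 120 mm long between its two uprights, runs along the dummy's length; its axis is 86 mm above the dummy's underside, 67 mm clear between bar and plate. x along the dummy towards the paddle, z up.
- hook_seat (a point): Where the middle of the handle's bar rests when hung: midway between the two prongs of the hook stand, 9 mm above their axes. x runs along the prongs towards their roots, y along the hung bar. The prongs are open at x = -25 mm, where each has a lip turned up to 20 mm above the prong's axis; the roots are at x = +85 mm.
- blank_mid (a point): Centre (half-way up) of the maple neck blank, plain pale wood, 180 mm long, 28 mm thick, about 0.26 kg: a shaft 44 mm wide from x = -90 to +20 mm and a paddle 66 mm wide from +20 to +90 mm; centre of mass at x = +9 mm. x towards the paddle, z up. It starts lying flat on the bench.
- blank_head (a point): Point inside the blank's paddle, half-way up, 60 mm from the blank's centre along its +x: it belongs above the sensing pin.
- file_mid (a point): Bystander: flat file with a wooden handle, 205 mm long, about 20 mm wide and high, lying on the bench along x at one side of the middle place; its mid-point.
- chisel_mid (a point): Bystander: chisel with a wooden handle, about 195 mm long, 20 mm wide and high, lying on the bench along x at the other side; its mid-point.
- fixture: The fixture: brown wooden board 224 x 118 x 15 mm, fixed; origin under its centre, on the bench. Steel dowels 10 mm thick with coned tops stand 18 mm above the rails: beside the shaft (x -70, y +-31), beside the paddle (x +55, y +-42), beyond the ends (x +-100, y 0). Play for the part: 4 mm each side, 5 mm each end.
- dummy: Setting dummy: bare aluminium plate 14 mm thick, 180 mm long, about 0.4 kg, with the blank's outline (shaft 44 mm wide, paddle 66 mm) and a steel bail handle. It starts lying in the fixture, paddle over the pin. Origin at the centre of its underside, x towards the paddle.
- blank: The neck blank; origin at the centre of its underside.
- hook: Hook stand of dark steel, fixed; origin on the bench below hook_seat, reaching x = +120 mm. Two level round steel prongs, 8 mm thick, 64 mm apart (centres), axes 190 mm above the bench, point to -x from a crossbar (top 201 mm above the bench) on one post behind.
Not all that is in view belongs to the job. What is meant by the dummy is not green or purple, and is the larger of those in its own colour.

How it is judged:
On the way, in this order (a step that is already met when the one before it is completed fails the run):
1. the dummy is out of the fixture and the sensing pin has sprung up (value of joint pin below 0.0015 m and horizontal distance between dummy and fixture above 0.1 m), for 0.1 s.
2. the dummy hangs by its handle on both prongs, released (x of dummy_bar in the frame of hook_seat between -0.024 and 0.075 m and y of dummy_bar in the frame of hook_seat between -0.03 and 0.03 m and z of dummy_bar in the frame of hook_seat between -0.006 and 0.006 m and contact force between dummy and the fingers below 0.05 N and contact force between dummy and hook above 1.5 N), for 0.3 s.
At the end, for the whole second after the job is handed in: The dummy hangs by its handle bar on both prongs (bar middle within 30 mm of midway). The blank rests flat on the rails (2 degrees, 3 mm), centre within 10 mm of the fixture's, paddle within 12 mm over the pin, holding it 4.5 mm down or more; all at rest (x of dummy_bar in the frame of hook_seat between -0.024 and 0.075 m and y of dummy_bar in the frame of hook_seat between -0.03 and 0.03 m and z of dummy_bar in the frame of hook_seat between -0.006 and 0.006 m and contact force between dummy and hook above 0.5 N and value of joint pin above 0.0045 m and horizontal distance between blank_mid and seat below 0.01 m and horizontal distance between blank_head and pin_top below 0.012 m and angle between the z axis of blank_mid and the z axis of seat, either way round below 0.04 rad and z of blank_mid in the frame of seat below 0.017 m and linear speed of blank below 0.02 m/s and linear speed of dummy below 0.15 m/s); the robot touches nothing.
It fails at once if the blank was let go more than 30 mm above its seat in the fixture (horizontal distance between blank_mid and seat below 0.1 m and z of blank_mid in the frame of seat above 0.044 m and contact force between blank and anything else below 0.001 N).
It fails at once if the file or the chisel was pushed more than 40 mm (distance of any of file_mid, chisel_mid from where it was at the start of the episode above 0.04 m).
It also fails if it takes over 72 s, if anything falls off the work surface, if the arm or the gripper's body presses on something with over 40 N, if the wrist force passes 120 N, or if a joint passes its speed limit or range.

ROBOT

A 7-joint arm with a two-finger parallel gripper is mounted at the origin on the work surface. World frame = base frame: x ahead of the robot, y to its left, z up, the work surface at z = 0. Lengths are in m, angles in rad, forces in N, time in s.
With the tool pointing down it reaches from about 0.4 to 0.85 m from the base axis. Payload 4.5 kg.
Tool frame: the origin (TCP) lies on the centre line of the jaws, within the pads' length; the fingertips stand 8 mm ahead of it and the grasp point (between the pads) lies 11 mm behind it; y points along the fingers, x is the direction in which the jaws open and shut, and the axes are right-handed (so a half turn about y gives the same grasp; the last joint's range is limited). The gripper opens to 88 mm and grips with 3 to 60 N. Pads are 18 mm wide; open, the fingers measure 123 mm over their backs; the gripper's body (75 mm by 187 mm) begins 45 mm behind the grasp point.
Start: joints at [1.355, 0.689, -0.195, 1.565, 0.157, 0.902, -0.215], TCP at [0.155, -0.606, 0.247] pointing down, gripper open.
Joint ranges: [-3.01, 3.01], [-0.46, 2.08], [-1.47, 1.51], [0.13, 2.56], [-1, 4.14], [0.04, 2.09], [-2.66, 2.66]. Speed limits (rad/s): [2.57, 2.57, 3.14, 3.14, 3.14, 3.14, 3.14].

INTERFACE

Orientations are given as a rotation vector (axis times angle).
In Python, from rig import robot, cams gives the robot as it stands.
- The arm moves only by the shell command python3 -m crank 'ROWS' [OPENING] [FORCE]. ROWS is JSON, a list of rows, each an object of numbers: "dx", "dy", "dz": the shift along the tool's x, y, z in m; "rx", "ry", "rz": the turn, a rotation vector about the tool's x, y, z in rad. A call has 1 to 20 rows; each row shifts and turns the commanded pose from where the row before left it, along the tool's axes as they then stand; what a row does not reach is not made up. A row lasts 1/8 s, in which the tool goes at most 62.5 mm and 10.7 degrees, less where a joint would pass 70% of its speed; a pose out of reach is approached as far as the arm can. A call is refused whole if a number of a shift passes 0.0625 or a number of a turn 0.188, either way. A call with a gripper value outside its range is refused whole. OPENING is the finger opening in m, from 0 to 0.0881, set as the call begins (- or left out, the last holds). The fingers move at their own pace and stop on an object; FORCE is the grip in N (left out, the last holds). Time passes only in rows, so rows that do not move let the fingers close. It gives the time, the measured TCP pose, the force and the opening at its end, in the units of the state.
- robot.get_obs(): the state, without advancing time (a new reading comes with each control period).
- cams.snapshot(name): name is "side" or "top"; returns a dict with "color" (480x640x3 uint8, blue, green, red), "K" (3x3 intrinsics, pixels), "distortion" ([k1, k2, p1, p2, k3] as OpenCV has them; the pictures are not rectified), "R" (3x3) and "t" (3): a world point X has camera coordinates R X + t. Camera axes: x right, y down, z forward; pixel columns grow to the right and rows downward; lengths in m; the calibration is good to about 2 mm. A picture is of the moment at which its call begins. There is no depth.
- robot.close_job(): hands the job in, once; it reports no verdict.
The state is a dict: "time_s": time; "qpos": joint angles; "joint_velocities": joint speeds; "effort": joint torques, N m; "tcp_pos": TCP position; "tcp_rot": TCP orientation; "ft_force": force on the tool from outside, world axes, zero at the start; "torque": the same for the moment, N m; "gripper_width": finger opening in m.
Only numpy, scipy, OpenCV 4.12 (cv2) and the standard library are available. Lean on these libraries where they do the work, as an engineer would, in place of code of your own. Each camera call takes 0.05 s, during which the arm holds its last target. There are 200 camera calls.

## Working session

There is one attempt and no reset: what is moved stays moved. The work goes in short steps, Python scripts to look and compute and a shell command to move; the robot and the scene stay as the last step left them, time stands still between calls to the robot, and variables do not carry over. Pictures are saved under pics/ and viewed, about 8 in all and at most 12, crops included, and the job is handed in when it is done.

```bash
mkdir -p pics; ls; python3 - <<'E'
from rig import robot,cams
import cv2,numpy as np
o=robot.get_obs();print({k:np.round(v,3) for k,v in o.items()})
for n in("top","side"):
    s=cams.snapshot(n);cv2.imwrite(f"pics/{n}0.png",s["color"]);print(n,s["K"],s["distortion"],s["R"],s["t"], -s["R"].T@s["t"])
E
```

```text
pics
{'time_s': np.float64(0.0), 'qpos': array([ 1.355,  0.69 , -0.195,  1.566,  0.157,  0.902, -0.215]), 'joint_velocities': array([ 0.001, -0.001,  0.001,  0.   ,  0.001,  0.   ,  0.   ]), 'effort': array([-1.0000e-03, -5.2758e+01, -1.2670e+00, -1.5343e+01, -5.3000e-02,
        6.0000e-03,  0.0000e+00]), 'tcp_pos': array([ 0.154, -0.605,  0.246]), 'tcp_rot': array([-1.316,  1.024, -1.022]), 'ft_force': array([0.622, 1.224, 0.055]), 'torque': array([ 0.034, -0.014, -0.024]), 'gripper_width': np.float64(0.088)}
top [[444.99495915   0.         310.36319064]
 [  0.         444.99495915 236.99774872]
 [  0.           0.           1.        ]] [0.03816833 0.         0.         0.         0.        ] [[-0.02629643 -0.99940762 -0.02220157]
 [-0.98378023  0.02981465 -0.17688285]
 [ 0.17744     0.01719007 -0.98398148]] [0.04432939 0.40099929 1.07654277] [0.20463913 0.01384163 1.13121223]
side [[440.57270268   0.         315.73595866]
 [  0.         440.57270268 244.69765808]
 [  0.           0.           1.        ]] [-0.04355889  0.          0.          0.          0.        ] [[-0.8136612  -0.5813355   0.00212065]
 [-0.34536737  0.48044967 -0.80615724]
 [ 0.46762896 -0.65667127 -0.59169756]] [0.35014017 0.24877575 0.8569806 ] [-0.02993445  0.64677922  0.70688318]
```

View pics/top0.png

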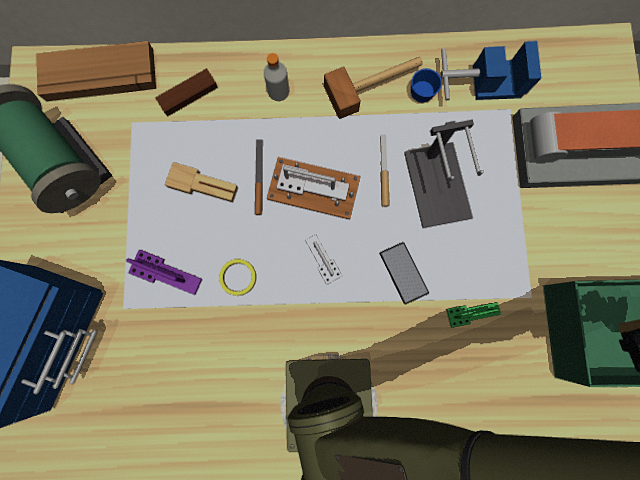

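View pics/side0.png

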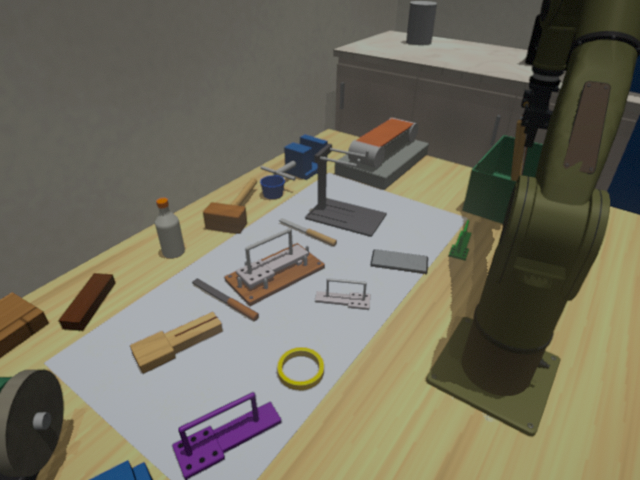

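```bash
cat > h.py <<'E'
import cv2,numpy as np
from rig import robot,cams
def ray(s,p):
    q=cv2.undistortPoints(np.array([[p]],float),s["K"],np.array(s["distortion"]))[0,0]
    return -s["R"].T@s["t"], s["R"].T@np.array([q[0],q[1],1])
def on(s,p,z):
    c,d=ray(s,p);return c+d*(z-c[2])/d[2]
def two(s1,p1,s2,p2):
    (a,d),(b,e)=ray(s1,p1),ray(s2,p2)
    k=np.linalg.lstsq(np.c_[d,-e],b-a,rcond=None)[0]
    P,Q=a+k[0]*d,b+k[1]*e;return (P+Q)/2,np.linalg.norm(P-Q)
def crop(s,x0,y0,w,h,k):
    return cv2.resize(s["color"][y0:y0+h,x0:x0+w],None,fx=k,fy=k,interpolation=cv2.INTER_CUBIC)
E
python3 - <<'E'
from h import *
s=cams.snapshot("top");q=cams.snapshot("side")
a=np.vstack([np.hstack([crop(s,260,145,110,80,3.6),crop(s,395,112,100,80,3.6)]),np.hstack([crop(q,215,220,110,80,3.6),crop(q,300,140,100,80,3.6)])])
print(a.shape)
cv2.imwrite("pics/c1.png",a)
# blank by colour inside region
hsv=cv2.cvtColor(s["color"],cv2.COLOR_BGR2HSV);m=cv2.inRange(hsv,(8,60,60),(30,255,255));m[:, :140]=0;m[:,246:]=0;m[:150]=0;m[215:]=0
c=max(cv2.findContours(m,0,2)[0],key=cv2.contourArea);r=cv2.minAreaRect(c);print(r,cv2.boxPoints(r))
print(np.array([on(s,p,.028) for p in cv2.boxPoints(r)]).round(3))
E
```

```text
(576, 756, 3)
((200.57296752929688, 183.13784790039062), (68.66905975341797, 25.21786117553711), 17.102725982666016) [[164.04863 185.09189]
 [171.46486 160.9892 ]
 [237.0973  181.1838 ]
 [229.68108 205.2865 ]]
[[0.551 0.407 0.028]
 [0.616 0.39  0.028]
 [0.556 0.218 0.028]
 [0.492 0.237 0.028]]
```

View pics/c1.png

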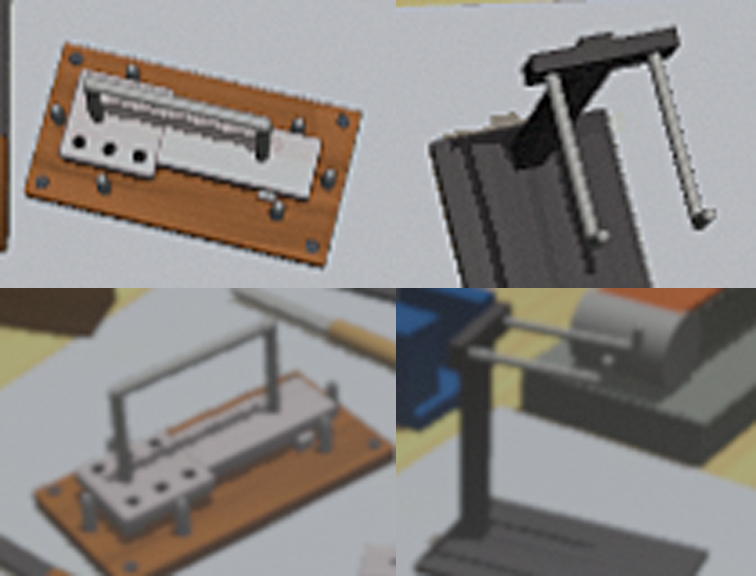

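```bash
python3 - <<'E'
from h import *
s=cams.snapshot("top");q=cams.snapshot("side")
T=lambda x,y:(260+x/3.6,145+y/3.6); T2=lambda x,y:(395+(x-396)/3.6,112+y/3.6)
S=lambda x,y:(215+x/3.6,220+(y-288)/3.6)
for a,b,z in[((92,80),(118,392),.111),((266,124),(271,328),.111)]:
    print("bar",two(s,T(*a),q,S(*b)),on(s,T(*a),z))
b=[on(s,T(*p),.015) for p in[(65,45),(360,112),(325,265),(28,190)]]
b=np.array(b);print("board",b.round(3),b.mean(0),np.linalg.norm(b-np.roll(b,1,0),axis=1))
x=(b[0]+b[3]-b[1]-b[2]);print("yaw fixture",np.degrees(np.arctan2(x[1],x[0])))
for p in[(556,80),(598,237),(655,58),(700,217)]: print("prong",on(s,T2(*p),.19).round(4))
# file, chisel centre
for p in[(259,177),(385,170)]: print(on(s,p,.02).round(3))
print("box blank yaw")
P=np.array([on(s,p,.028) for p in[(164.05,185.09),(171.46,160.99),(237.1,181.18),(229.68,205.29)]])
d=P[0]+P[1]-P[2]-P[3];print(P.mean(0),np.degrees(np.arctan2(d[1],d[0])),np.linalg.norm(d)/2)
from scipy.spatial.transform import Rotation as R
print(R.from_rotvec(robot.get_obs()["tcp_rot"]).as_matrix().round(3))
E
```

```text
bar (array([0.55998044, 0.08615122, 0.10870951]), np.float64(0.00258672588980328)) [0.56036283 0.08667052 0.111     ]
bar (array([ 0.52689063, -0.02845998,  0.1066253 ]), np.float64(0.0012332969007100613)) [ 0.5260807  -0.02799322  0.111     ]
board [[ 0.621  0.113  0.015]
 [ 0.563 -0.1    0.015]
 [ 0.451 -0.07   0.015]
 [ 0.513  0.141  0.015]] [0.53687937 0.02091276 0.015     ] [0.11221327 0.22075058 0.11626713 0.22013185]
yaw fixture 74.18674014523104
prong [ 0.597  -0.2617  0.19  ]
prong [ 0.4959 -0.2794  0.19  ]
prong [ 0.6087 -0.3228  0.19  ]
prong [ 0.5061 -0.341   0.19  ]
[0.568 0.163 0.02 ]
[ 0.576 -0.165  0.02 ]
box blank yaw
[0.55369523 0.31314312 0.028     ] 70.79163307535258 0.1804841999264604
[[ 0.247 -0.     0.969]
 [-0.969  0.001  0.247]
 [-0.001 -1.    -0.   ]]
```

Candidates for the dummy, in the top view, are the bare aluminium one in the fixture (315,183), a small bare aluminium one (323,260), a purple one (163,272) and a green one (472,314). I choose the one in the fixture. The crop confirms it: large, bare metal, with its paddle and holes at the left (+y) end. The prongs run from (439,134) and (467,128) to tips at (451,178) and (480,172). The sizes agree with those given (board 220x114 mm against 224x118 mm, prong spacing 62 mm, bar length 119 mm).

```bash
python3 -m crank '[{"dx":-0.0371,"dz":0.038},{"dx":-0.0371,"dz":0.038},{"dx":-0.0371,"dz":0.038},{"dx":-0.0371,"dz":0.038},{"dx":-0.0371,"dz":0.038},{"dx":-0.0371,"dz":0.038},{"dx":-0.0371,"dz":0.038},{"dx":-0.0371,"dz":0.038},{"dx":-0.0371,"dz":0.038},{"dx":-0.0371,"dz":0.038},{"dx":-0.0371,"dz":0.038},{"dx":-0.0371,"dz":0.038},{"dx":-0.0371,"dz":0.038},{"dx":-0.0371,"dz":0.038},{"ry":-0.175},{"ry":-0.175},{"ry":-0.175},{"ry":-0.175},{"ry":-0.175},{"ry":-0.175}]' 0.06 20
cat >> h.py <<'E'
from scipy.spatial.transform import Rotation
def goto(x,y,z,yaw):
    "print what remains: turn (ry) first, then shift in tool axes after the turn"
    o=robot.get_obs();M=Rotation.from_rotvec(o["tcp_rot"]).as_matrix()
    th=np.degrees(np.arctan2(M[1,0],M[0,0]));d=(yaw-th+90)%180-90
    a=np.radians(th+d);D=np.array([x,y,z])-o["tcp_pos"]
    print("t",round(float(o["time_s"]),2),"tcp",o["tcp_pos"].round(4),"yaw",th.round(2),"down",M[:,1].round(3),"w",round(float(o["gripper_width"]),4),"F",np.round(o["ft_force"],1))
    print("ry",(-np.radians(d)).round(4),"dx",(D[0]*np.cos(a)+D[1]*np.sin(a)).round(4),"dz",(-D[0]*np.sin(a)+D[1]*np.cos(a)).round(4),"dy",(-D[2]).round(4))
E
python3 -c "
from h import *
goto(.541,.029,.1,-16)"
```

```text
t 0.3 tcp [ 0.1545 -0.6054  0.2465] yaw -75.68 down [-0.     0.001 -1.   ] w 0.0879 F [0.4 0.  0.3]
ry -1.0417 dx 0.1967 dz 0.7164 dy 0.1465invalid input at $[0]: expected keys dx, dy, dz, rx, ry, rz
```

```bash
python3 -m crank '[{"dx":-0.0371,"dy":0,"dz":0.038,"rx":0,"ry":0,"rz":0},{"dx":-0.0371,"dy":0,"dz":0.038,"rx":0,"ry":0,"rz":0},{"dx":-0.0371,"dy":0,"dz":0.038,"rx":0,"ry":0,"rz":0},{"dx":-0.0371,"dy":0,"dz":0.038,"rx":0,"ry":0,"rz":0},{"dx":-0.0371,"dy":0,"dz":0.038,"rx":0,"ry":0,"rz":0},{"dx":-0.0371,"dy":0,"dz":0.038,"rx":0,"ry":0,"rz":0},{"dx":-0.0371,"dy":0,"dz":0.038,"rx":0,"ry":0,"rz":0},{"dx":-0.0371,"dy":0,"dz":0.038,"rx":0,"ry":0,"rz":0},{"dx":-0.0371,"dy":0,"dz":0.038,"rx":0,"ry":0,"rz":0},{"dx":-0.0371,"dy":0,"dz":0.038,"rx":0,"ry":0,"rz":0},{"dx":-0.0371,"dy":0,"dz":0.038,"rx":0,"ry":0,"rz":0},{"dx":-0.0371,"dy":0,"dz":0.038,"rx":0,"ry":0,"rz":0},{"dx":-0.0371,"dy":0,"dz":0.038,"rx":0,"ry":0,"rz":0},{"dx":-0.0371,"dy":0,"dz":0.038,"rx":0,"ry":0,"rz":0},{"dx":0,"dy":0,"dz":0,"rx":0,"ry":-0.175,"rz":0},{"dx":0,"dy":0,"dz":0,"rx":0,"ry":-0.175,"rz":0},{"dx":0,"dy":0,"dz":0,"rx":0,"ry":-0.175,"rz":0},{"dx":0,"dy":0,"dz":0,"rx":0,"ry":-0.175,"rz":0},{"dx":0,"dy":0,"dz":0,"rx":0,"ry":-0.175,"rz":0},{"dx":0,"dy":0,"dz":0,"rx":0,"ry":-0.175,"rz":0}]' 0.06 20
python3 -c "
from h import *
goto(.541,.029,.1,-16)"
```

```text
time_s: 2.8
tcp_pos: [0.5416, 0.0291, 0.2467]
tcp_rot: [-1.561, 0.208, -0.208]
ft_force: [1.0, 0.0, 0.5]
gripper_width: 0.0599
t 2.8 tcp [0.5416 0.0291 0.2467] yaw -15.2 down [ 0. -0. -1.] w 0.0599 F [1.  0.  0.5]
ry 0.0139 dx -0.0006 dz -0.0003 dy 0.1467
```

```bash
python3 -m crank '[{"dx":0,"dy":0.04,"dz":0,"rx":0,"ry":0.014,"rz":0},{"dx":0,"dy":0.04,"dz":0,"rx":0,"ry":0,"rz":0},{"dx":0,"dy":0.04,"dz":0,"rx":0,"ry":0,"rz":0},{"dx":0,"dy":0.026,"dz":0,"rx":0,"ry":0,"rz":0},{"dx":0,"dy":0,"dz":0,"rx":0,"ry":0,"rz":0}]' 0.06 30
python3 -m crank '[{"dx":0,"dy":0,"dz":0,"rx":0,"ry":0,"rz":0},{"dx":0,"dy":0,"dz":0,"rx":0,"ry":0,"rz":0},{"dx":0,"dy":0,"dz":0,"rx":0,"ry":0,"rz":0},{"dx":0,"dy":0,"dz":0,"rx":0,"ry":0,"rz":0},{"dx":0,"dy":0,"dz":0,"rx":0,"ry":0,"rz":0}]' 0 40
```

```text
time_s: 3.42
tcp_pos: [0.5404, 0.029, 0.0992]
tcp_rot: [-1.561, 0.226, -0.221]
ft_force: [0.1, -0.9, 0.2]
gripper_width: 0.0601
time_s: 4.05
tcp_pos: [0.5417, 0.0292, 0.1009]
tcp_rot: [-1.559, 0.223, -0.224]
ft_force: [-0.1, 0.2, 0.7]
gripper_width: 0.0123
```

```bash
python3 -m crank '[{"dx":0,"dy":0,"dz":0,"rx":0,"ry":0,"rz":0},{"dx":0,"dy":-0.01,"dz":0,"rx":0,"ry":0,"rz":0},{"dx":0,"dy":-0.02,"dz":0,"rx":0,"ry":0,"rz":0},{"dx":0,"dy":-0.03,"dz":0,"rx":0,"ry":0,"rz":0},{"dx":0,"dy":-0.03,"dz":0,"rx":0,"ry":0,"rz":0},{"dx":0,"dy":-0.03,"dz":0,"rx":0,"ry":0,"rz":0},{"dx":0,"dy":-0.02,"dz":0,"rx":0,"ry":0,"rz":0},{"dx":0,"dy":-0.01,"dz":0,"rx":0,"ry":0,"rz":0},{"dx":0,"dy":0,"dz":0,"rx":0,"ry":0,"rz":0}]' 0 40
python3 - <<'E'
from h import *
# hook approach x=-85mm, bar z .228 -> tcp z .217
u=np.array([np.cos(np.radians(9.9)),np.sin(np.radians(9.9))]);p=np.array([.522,-.306])-.085*u;print(p)
goto(p[0],p[1],.217,9.9)
s=cams.snapshot("top");q=cams.snapshot("side")
cv2.imwrite("pics/c2.png",np.hstack([crop(s,240,100,240,160,1.65),crop(q,180,130,240,160,1.65)]))
E
```

```text
time_s: 5.18
tcp_pos: [0.5414, 0.0291, 0.2509]
tcp_rot: [-1.559, 0.224, -0.224]
ft_force: [-0.3, -0.6, -3.2]
gripper_width: 0.0081
[ 0.43826571 -0.32061397]
t 5.17 tcp [0.5414 0.0291 0.2509] yaw -16.33 down [ 0. -0. -1.] w 0.0081 F [-0.3 -0.6 -3.2]
ry -0.4578 dx -0.1618 dz -0.3268 dy 0.0339
```

View pics/c2.png

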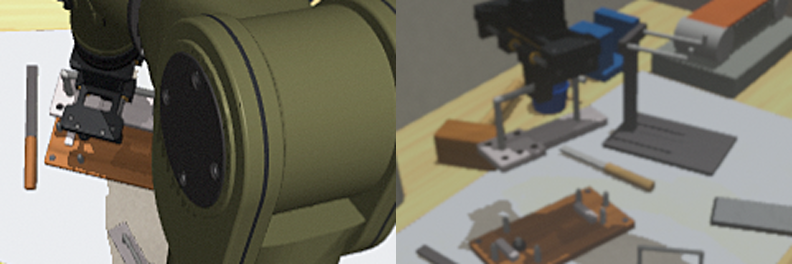

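The dummy is held level by the middle of its bar and the fixture is empty below it (side crop, 550,225). Next I swing it round to the open side of the prongs.

```bash
python3 -m crank '[{"dx":0,"dy":0,"dz":0,"rx":0,"ry":-0.08,"rz":0},{"dx":0,"dy":0,"dz":0,"rx":0,"ry":-0.15,"rz":0},{"dx":0,"dy":0,"dz":0,"rx":0,"ry":-0.15,"rz":0},{"dx":0,"dy":0,"dz":0,"rx":0,"ry":-0.078,"rz":0},{"dx":-0.02,"dy":0,"dz":0,"rx":0,"ry":0,"rz":0},{"dx":-0.03,"dy":0,"dz":0,"rx":0,"ry":0,"rz":0},{"dx":-0.03,"dy":0,"dz":0,"rx":0,"ry":0,"rz":0},{"dx":-0.03,"dy":0,"dz":-0.01,"rx":0,"ry":0,"rz":0},{"dx":-0.02,"dy":0,"dz":-0.025,"rx":0,"ry":0,"rz":0},{"dx":-0.02,"dy":0,"dz":-0.035,"rx":0,"ry":0,"rz":0},{"dx":-0.012,"dy":0,"dz":-0.035,"rx":0,"ry":0,"rz":0},{"dx":0,"dy":0,"dz":-0.035,"rx":0,"ry":0,"rz":0},{"dx":0,"dy":0,"dz":-0.04,"rx":0,"ry":0,"rz":0},{"dx":0,"dy":0,"dz":-0.04,"rx":0,"ry":0,"rz":0},{"dx":0,"dy":0,"dz":-0.04,"rx":0,"ry":0,"rz":0},{"dx":0,"dy":0.01,"dz":-0.035,"rx":0,"ry":0,"rz":0},{"dx":0,"dy":0.014,"dz":-0.022,"rx":0,"ry":0,"rz":0},{"dx":0,"dy":0.01,"dz":-0.01,"rx":0,"ry":0,"rz":0},{"dx":0,"dy":0,"dz":0,"rx":0,"ry":0,"rz":0}]' 0 40
python3 - <<'E'
from h import *
u=np.array([np.cos(np.radians(9.9)),np.sin(np.radians(9.9))]);p=np.array([.522,-.306])+.015*u;print(p)
goto(p[0],p[1],.217,9.9)
s=cams.snapshot("top");q=cams.snapshot("side")
cv2.imwrite("pics/c3.png",np.hstack([crop(s,380,90,120,160,3.3),crop(q,290,120,120,160,3.3)]))
E
```

```text
time_s: 7.65
tcp_pos: [0.4377, -0.32, 0.2154]
tcp_rot: [-1.564, -0.134, 0.138]
ft_force: [-0.9, 0.7, -4.6]
gripper_width: 0.0083
[ 0.53677664 -0.30342106]
t 7.65 tcp [ 0.4377 -0.32    0.2154] yaw 9.94 down [-0.002  0.002 -1.   ] w 0.0083 F [-0.9  0.7 -4.6]
ry 0.0007 dx 0.1005 dz -0.0008 dy -0.0016
```

View pics/c3.png

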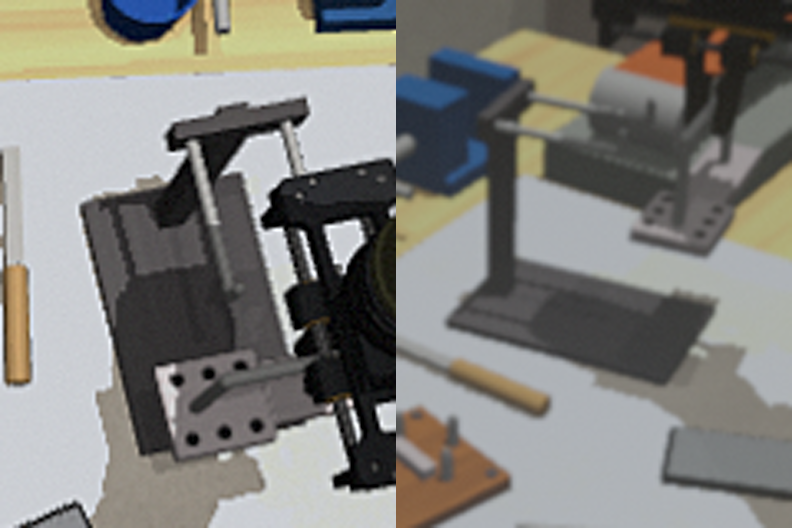

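The bar is square to the prongs, the near upright is outside the near prong (crop 228,372 against the prong line at x≈255), and the plate is below the prongs. Next I go in and lower.

```bash
python3 -m crank '[{"dx":0.015,"dy":-0.001,"dz":0,"rx":0,"ry":0,"rz":0},{"dx":0.02,"dy":0,"dz":0,"rx":0,"ry":0,"rz":0},{"dx":0.025,"dy":0,"dz":0,"rx":0,"ry":0,"rz":0},{"dx":0.025,"dy":0,"dz":0,"rx":0,"ry":0,"rz":0},{"dx":0.015,"dy":0,"dz":0,"rx":0,"ry":0,"rz":0},{"dx":0,"dy":0,"dz":0,"rx":0,"ry":0,"rz":0},{"dx":0,"dy":0.01,"dz":0,"rx":0,"ry":0,"rz":0},{"dx":0,"dy":0.01,"dz":0,"rx":0,"ry":0,"rz":0},{"dx":0,"dy":0.005,"dz":0,"rx":0,"ry":0,"rz":0},{"dx":0,"dy":0,"dz":0,"rx":0,"ry":0,"rz":0}]' 0 40
python3 - <<'E'
from h import *
goto(.5368,-.3034,.188,9.9)
s=cams.snapshot("top");q=cams.snapshot("side")
cv2.imwrite("pics/c4.png",np.hstack([crop(s,380,90,120,160,3.3),crop(q,290,120,120,160,3.3)]))
E
```

```text
time_s: 9.0
tcp_pos: [0.5362, -0.3037, 0.1921]
tcp_rot: [-1.566, -0.135, 0.137]
ft_force: [-0.3, 0.7, -4.1]
gripper_width: 0.0084
t 9.0 tcp [ 0.5362 -0.3037  0.1921] yaw 9.9 down [-0.001  0.    -1.   ] w 0.0084 F [-0.3  0.7 -4.1]
ry -0.0001 dx 0.0007 dz 0.0002 dy 0.0041
```

View pics/c4.png

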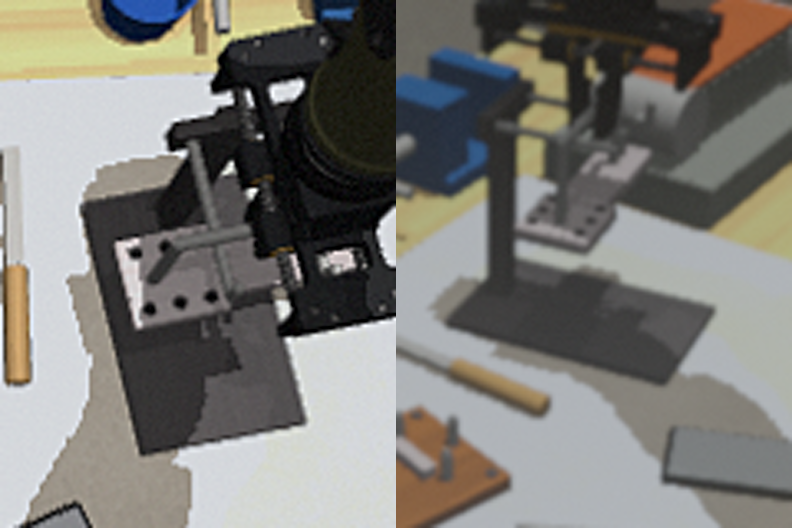

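The bar lies across the near prong (crop 215,240) well inside its upright. I lower until the weight comes off.

```bash
python3 -m crank '[{"dx":0,"dy":0.003,"dz":0,"rx":0,"ry":0,"rz":0},{"dx":0,"dy":0.002,"dz":0,"rx":0,"ry":0,"rz":0},{"dx":0,"dy":0,"dz":0,"rx":0,"ry":0,"rz":0}]' 0 40
```

```text
time_s: 9.48
tcp_pos: [0.5371, -0.3037, 0.1885]
tcp_rot: [-1.567, -0.136, 0.135]
ft_force: [-2.0, -0.1, 3.0]
gripper_width: 0.0082
```

```bash
python3 -m crank '[{"dx":0,"dy":0,"dz":0,"rx":0,"ry":0,"rz":0},{"dx":0,"dy":0,"dz":0,"rx":0,"ry":0,"rz":0},{"dx":0,"dy":0,"dz":0,"rx":0,"ry":0,"rz":0},{"dx":0,"dy":0,"dz":0,"rx":0,"ry":0,"rz":0},{"dx":0,"dy":0,"dz":0,"rx":0,"ry":0,"rz":0},{"dx":0,"dy":0,"dz":0,"rx":0,"ry":0,"rz":0}]' 0.035 20
python3 -m crank '[{"dx":0,"dy":-0.01,"dz":0,"rx":0,"ry":0,"rz":0},{"dx":0,"dy":-0.02,"dz":0,"rx":0,"ry":0,"rz":0},{"dx":0,"dy":-0.03,"dz":0,"rx":0,"ry":0,"rz":0},{"dx":0,"dy":-0.03,"dz":0,"rx":0,"ry":0,"rz":0},{"dx":0,"dy":0,"dz":0,"rx":0,"ry":0,"rz":0}]' 0.035 20
python3 - <<'E'
from h import *
goto(.5537,.3131,.2786,-19.2)
E
```

```text
time_s: 10.22
tcp_pos: [0.5368, -0.3036, 0.1877]
tcp_rot: [-1.567, -0.136, 0.136]
ft_force: [-0.1, 0.6, 0.5]
gripper_width: 0.0348
time_s: 10.85
tcp_pos: [0.5385, -0.3038, 0.2808]
tcp_rot: [-1.569, -0.14, 0.132]
ft_force: [1.0, 0.0, 1.0]
gripper_width: 0.0349
t 10.85 tcp [ 0.5385 -0.3038  0.2808] yaw 9.9 down [ 0.006 -0.002 -1.   ] w 0.0349 F [1. 0. 1.]
ry 0.5079 dx -0.1885 dz 0.5876 dy 0.0022
```

```bash
python3 - <<'E'
import cv2,numpy as np
t=cv2.imread("pics/top0.png")[150:215,155:250];s=cv2.imread("pics/side0.png")[305:380,120:235]
a=cv2.resize(t,None,fx=4.2,fy=4.2,interpolation=2);b=cv2.resize(s,None,fx=3.4,fy=3.4,interpolation=2)
h=max(a.shape[0],b.shape[0]);f=lambda i:cv2.copyMakeBorder(i,0,h-i.shape[0],0,0,0)
cv2.imwrite("pics/c5.png",np.hstack([f(a),f(b)]));print(a.shape,b.shape)
E
```

```text
(273, 399, 3) (255, 391, 3)
```

View pics/c5.png

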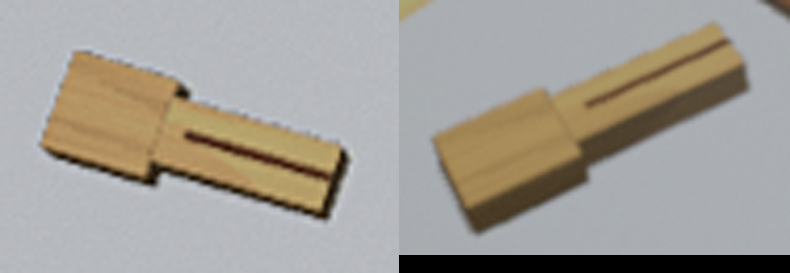

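```bash
python3 -m crank '[{"dx":0,"dy":0,"dz":0.03,"rx":0,"ry":0,"rz":0},{"dx":0,"dy":0,"dz":0.05,"rx":0,"ry":0,"rz":0},{"dx":0,"dy":0,"dz":0.06,"rx":0,"ry":0,"rz":0},{"dx":0,"dy":0,"dz":0.06,"rx":0,"ry":0,"rz":0},{"dx":0,"dy":0,"dz":0.06,"rx":0,"ry":0,"rz":0},{"dx":0,"dy":0,"dz":0.06,"rx":0,"ry":0,"rz":0},{"dx":0,"dy":0,"dz":0.06,"rx":0,"ry":0,"rz":0},{"dx":0,"dy":0,"dz":0.06,"rx":0,"ry":0,"rz":0},{"dx":0,"dy":0,"dz":0.05,"rx":0,"ry":0,"rz":0},{"dx":0,"dy":0,"dz":0,"rx":0,"ry":0.17,"rz":0},{"dx":0,"dy":0,"dz":0,"rx":0,"ry":0.17,"rz":0},{"dx":0,"dy":0,"dz":0,"rx":0,"ry":0.168,"rz":0}]' 0.085 20
```

```text
time_s: 12.35
tcp_pos: [0.4519, 0.1789, 0.277]
tcp_rot: [-1.555, 0.268, -0.266]
ft_force: [-0.0, 0.1, -0.3]
gripper_width: 0.0855
```

```bash
python3 - <<'E'
from h import *
s=cams.snapshot("top");q=cams.snapshot("side")
T=lambda p:on(s,(155+p[0]/4.2,150+p[1]/4.2),.028); S=lambda p:on(q,(120+(p[0]-399)/3.4,305+p[1]/3.4),.028)
for f,c in((T,[(78,52),(44,145),(345,148),(326,210)]),(S,[(434,138),(472,208),(718,24),(747,66)])):
    P=np.array([f(p) for p in c]);a,b=P[:2].mean(0),P[2:].mean(0);d=a-b
    L=np.linalg.norm;print("mid",((a+b)/2).round(4),"yaw",np.degrees(np.arctan2(d[1],d[0])).round(2),"len",L(d).round(4),"w",L(P[0]-P[1]).round(4),L(P[2]-P[3]).round(4))
E
```

```text
mid [0.5538 0.3089 0.028 ] yaw 71.52 len 0.1788 w 0.0623 0.0406
mid [0.5505 0.3128 0.028 ] yaw 71.06 len 0.1763 w 0.0634 0.0437
```

```bash
python3 - <<'E'
from h import *
goto(.553,.314,.012,-18.7)
E
```

```text
t 12.45 tcp [0.452  0.1789 0.2772] yaw -19.2 down [-0.001 -0.001 -1.   ] w 0.0853 F [-0.3  0.6 -0.6]
ry -0.0088 dx 0.0523 dz 0.1604 dy 0.2652
```

```bash
python3 -m crank '[{"dx":0.013,"dy":0,"dz":0.04,"rx":0,"ry":-0.009,"rz":0},{"dx":0.013,"dy":0,"dz":0.04,"rx":0,"ry":0,"rz":0},{"dx":0.013,"dy":0,"dz":0.04,"rx":0,"ry":0,"rz":0},{"dx":0.013,"dy":0.02,"dz":0.04,"rx":0,"ry":0,"rz":0},{"dx":0,"dy":0.05,"dz":0,"rx":0,"ry":0,"rz":0},{"dx":0,"dy":0.05,"dz":0,"rx":0,"ry":0,"rz":0},{"dx":0,"dy":0.05,"dz":0,"rx":0,"ry":0,"rz":0},{"dx":0,"dy":0.05,"dz":0,"rx":0,"ry":0,"rz":0},{"dx":0,"dy":0.03,"dz":0,"rx":0,"ry":0,"rz":0},{"dx":0,"dy":0.014,"dz":0,"rx":0,"ry":0,"rz":0},{"dx":0,"dy":0,"dz":0,"rx":0,"ry":0,"rz":0}]' 0.085 20
python3 - <<'E'
from h import *
goto(.553,.314,.012,-18.7)
E
```

```text
time_s: 13.82
tcp_pos: [0.5529, 0.3135, 0.0131]
tcp_rot: [-1.556, 0.256, -0.254]
ft_force: [1.1, 0.4, 1.4]
gripper_width: 0.0853
t 13.82 tcp [0.5529 0.3135 0.0131] yaw -18.6 down [-0.001 -0.001 -1.   ] w 0.0853 F [1.1 0.4 1.4]
ry 0.0017 dx -0.0 dz 0.0005 dy 0.0011
```

```bash
python3 -m crank '[{"dx":0,"dy":0,"dz":0,"rx":0,"ry":0,"rz":0},{"dx":0,"dy":0,"dz":0,"rx":0,"ry":0,"rz":0},{"dx":0,"dy":0,"dz":0,"rx":0,"ry":0,"rz":0},{"dx":0,"dy":0,"dz":0,"rx":0,"ry":0,"rz":0},{"dx":0,"dy":0,"dz":0,"rx":0,"ry":0,"rz":0},{"dx":0,"dy":-0.015,"dz":0,"rx":0,"ry":0,"rz":0},{"dx":0,"dy":-0.03,"dz":0,"rx":0,"ry":0,"rz":0},{"dx":0,"dy":-0.03,"dz":0,"rx":0,"ry":0,"rz":0},{"dx":0,"dy":-0.03,"dz":0,"rx":0,"ry":0,"rz":0},{"dx":0,"dy":-0.015,"dz":0,"rx":0,"ry":0,"rz":0},{"dx":0,"dy":0,"dz":0,"rx":0,"ry":0,"rz":0}]' 0 35
python3 - <<'E'
from h import *
goto(.537,.021,.130,-15.9)
s=cams.snapshot("top");q=cams.snapshot("side")
cv2.imwrite("pics/c6.png",np.vstack([np.hstack([crop(s,130,110,130,100,3),crop(q,100,260,130,100,3)]),np.hstack([crop(s,255,140,130,100,3),crop(s,395,105,130,100,3)])]))
E
```

```text
time_s: 15.2
tcp_pos: [0.5534, 0.314, 0.1345]
tcp_rot: [-1.555, 0.255, -0.256]
ft_force: [-0.7, -0.3, -3.7]
gripper_width: 0.0439
t 15.2 tcp [0.5534 0.314  0.1345] yaw -18.67 down [ 0.001  0.001 -1.   ] w 0.0439 F [-0.7 -0.3 -3.7]
ry -0.0484 dx 0.0645 dz -0.2863 dy 0.0045
```

View pics/c6.png

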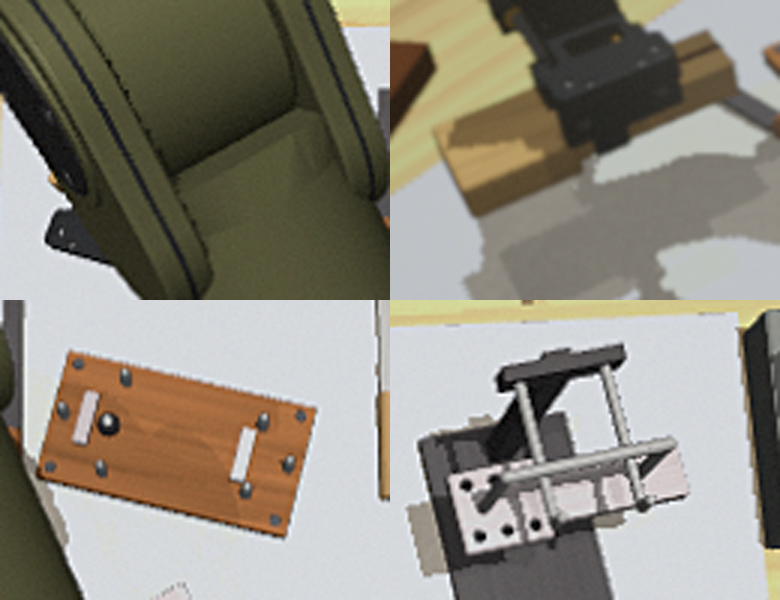

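```bash
python3 - <<'E'
from h import *
s=cams.snapshot("top");q=cams.snapshot("side")
B=lambda p,z:on(s,(255+p[0]/3,140+(p[1]-300)/3),z)
b=np.array([B(p,.015) for p in[(70,350),(316,408),(284,537),(38,478)]]);x=b[0]+b[3]-b[1]-b[2]
print("board",b.mean(0).round(4),np.degrees(np.arctan2(x[1],x[0])))
r1,r2=B((86,417),.025),B((243,455),.025);d=r1-r2
u=d/np.linalg.norm(d);print("rails",r1,r2,"dist",np.linalg.norm(d),"yaw",np.degrees(np.arctan2(d[1],d[0])),"centre",r1-.08*u, r2+.06*u)
p=B((107,421),.031);print("pin",p, "centre from pin",p-.06*u)
for a,c in(((263,417),(246,486)),((125,374),(100,464)),((62,406),(289,459))):
    print("dowels mid",((B(a,.03)+B(c,.03))/2).round(4),np.linalg.norm(B(a,.03)-B(c,.03)))
S=lambda p:on(q,(100+(p[0]-390)/3,260+p[1]/3),.1494)
P=np.array([S(p) for p in[(434,129),(472,186),(708,33),(735,66)]]);a,c=P[:2].mean(0),P[2:].mean(0);d=a-c
print("blank mid",(a+c)/2,np.linalg.norm(d),np.degrees(np.arctan2(d[1],d[0])),np.linalg.norm(P[0]-P[1]),np.linalg.norm(P[2]-P[3]))
goto(.537,.021,.13,-16)
E
```

```text
board [0.5362 0.021  0.015 ] 74.29333350477576
rails [0.55869459 0.09824445 0.025     ] [ 0.52039407 -0.03578528  0.025     ] dist 0.13939476027789038 yaw 74.05210634139868 centre [0.53671355 0.02132349 0.025     ] [0.53687985 0.02190544 0.025     ]
pin [0.5526189  0.07982254 0.031     ] centre from pin [0.53613312 0.02213182 0.031     ]
dowels mid [ 0.5219 -0.0455  0.03  ] 0.06261705624509468
dowels mid [0.5548 0.0751 0.03  ] 0.0828030697893293
dowels mid [0.5409 0.0219 0.03  ] 0.20014815855478363
blank mid [0.54546844 0.31461496 0.1494    ] 0.172946112968734 70.55084959688001 0.06150339075502349 0.040723709337266704
t 15.4 tcp [0.5525 0.3131 0.1323] yaw -18.67 down [-0.002 -0.002 -1.   ] w 0.0439 F [-0.   0.  -3.2]
ry -0.0467 dx 0.0656 dz -0.2851 dy 0.0023
```

Dummy hangs across both prongs (crop 545,475 and 630,455), the fixture is clear with its pin up (107,421), and the blank is held level. The estimates of the fixture centre agree to about 1 mm in most cases, and within about 5 mm for the end dowels.

```bash
python3 -m crank '[{"dx":0,"dy":0,"dz":0,"rx":0,"ry":-0.0484,"rz":0},{"dx":0.0081,"dy":0,"dz":-0.0226,"rx":0,"ry":0,"rz":0},{"dx":0.008,"dy":0,"dz":-0.035,"rx":0,"ry":0,"rz":0},{"dx":0.008,"dy":0,"dz":-0.04,"rx":0,"ry":0,"rz":0},{"dx":0.008,"dy":0,"dz":-0.045,"rx":0,"ry":0,"rz":0},{"dx":0.008,"dy":0,"dz":-0.045,"rx":0,"ry":0,"rz":0},{"dx":0.008,"dy":0,"dz":-0.04,"rx":0,"ry":0,"rz":0},{"dx":0.008,"dy":0,"dz":-0.03,"rx":0,"ry":0,"rz":0},{"dx":0.008,"dy":0,"dz":-0.025,"rx":0,"ry":0,"rz":0},{"dx":0,"dy":0.02,"dz":0,"rx":0,"ry":0,"rz":0},{"dx":0,"dy":0.02,"dz":0,"rx":0,"ry":0,"rz":0},{"dx":0,"dy":0.01,"dz":0,"rx":0,"ry":0,"rz":0},{"dx":0,"dy":0,"dz":0,"rx":0,"ry":0,"rz":0},{"dx":0,"dy":0,"dz":0,"rx":0,"ry":0,"rz":0}]' 0 35
python3 - <<'E'
from h import *
goto(.5372,.0242,.038,-15.9)
s=cams.snapshot("top");q=cams.snapshot("side")
cv2.imwrite("pics/c7.png",np.hstack([crop(s,255,130,125,100,3.1),crop(q,205,200,125,100,3.1)]))
E
```

```text
time_s: 17.15
tcp_pos: [0.5378, 0.0242, 0.0843]
tcp_rot: [-1.56, 0.217, -0.219]
ft_force: [-0.8, -0.2, -3.6]
gripper_width: 0.0437
t 17.15 tcp [0.5378 0.0242 0.0843] yaw -15.91 down [ 0.001 -0.    -1.   ] w 0.0437 F [-0.8 -0.2 -3.6]
ry -0.0002 dx -0.0006 dz -0.0002 dy 0.0463
```

View pics/c7.png

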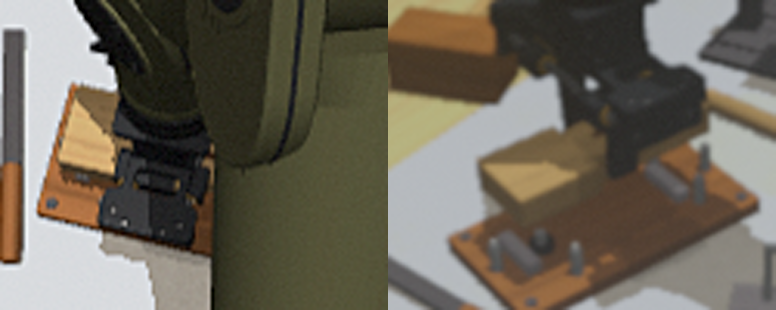

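The blank is above the fixture, paddle towards the pin (side crop: pin at 541,240). I lower it, watching the force.

```bash
python3 -m crank '[{"dx":0,"dy":0.012,"dz":0,"rx":0,"ry":0,"rz":0},{"dx":0,"dy":0.01,"dz":0,"rx":0,"ry":0,"rz":0},{"dx":0,"dy":0.006,"dz":0,"rx":0,"ry":0,"rz":0},{"dx":0,"dy":0.004,"dz":0,"rx":0,"ry":0,"rz":0},{"dx":0,"dy":0,"dz":0,"rx":0,"ry":0,"rz":0}]' 0 35
python3 -m crank '[{"dx":0,"dy":0.004,"dz":0,"rx":0,"ry":0,"rz":0},{"dx":0,"dy":0.004,"dz":0,"rx":0,"ry":0,"rz":0},{"dx":0,"dy":0.003,"dz":0,"rx":0,"ry":0,"rz":0},{"dx":0,"dy":0,"dz":0,"rx":0,"ry":0,"rz":0}]' 0 35
```

```text
time_s: 17.88
tcp_pos: [0.5373, 0.0245, 0.0514]
tcp_rot: [-1.56, 0.218, -0.217]
ft_force: [0.5, 0.7, -3.7]
gripper_width: 0.0439
time_s: 18.38
tcp_pos: [0.5375, 0.0244, 0.0405]
tcp_rot: [-1.56, 0.218, -0.218]
ft_force: [-0.8, -0.3, -2.8]
gripper_width: 0.044
```

No jam between the dowels, and the pin is starting to carry load. The last 2–3 mm follow.

```bash
python3 -m crank '[{"dx":0,"dy":0.0015,"dz":0,"rx":0,"ry":0,"rz":0},{"dx":0,"dy":0.0015,"dz":0,"rx":0,"ry":0,"rz":0},{"dx":0,"dy":0,"dz":0,"rx":0,"ry":0,"rz":0}]' 0 35
```

```text
time_s: 18.75
tcp_pos: [0.5375, 0.0244, 0.0391]
tcp_rot: [-1.56, 0.217, -0.219]
ft_force: [-3.0, -0.9, 10.9]
gripper_width: 0.0436
```

```bash
python3 -m crank '[{"dx":0,"dy":0,"dz":0,"rx":0,"ry":0,"rz":0},{"dx":0,"dy":0,"dz":0,"rx":0,"ry":0,"rz":0},{"dx":0,"dy":0,"dz":0,"rx":0,"ry":0,"rz":0},{"dx":0,"dy":0,"dz":0,"rx":0,"ry":0,"rz":0},{"dx":0,"dy":0,"dz":0,"rx":0,"ry":0,"rz":0}]' 0.07 20
python3 -m crank '[{"dx":0,"dy":-0.01,"dz":0,"rx":0,"ry":0,"rz":0},{"dx":0,"dy":-0.03,"dz":0,"rx":0,"ry":0,"rz":0},{"dx":0,"dy":-0.04,"dz":0,"rx":0,"ry":0,"rz":0},{"dx":0,"dy":-0.05,"dz":0,"rx":0,"ry":0,"rz":0},{"dx":-0.03,"dy":-0.05,"dz":0,"rx":0,"ry":0,"rz":0},{"dx":0,"dy":0,"dz":0.06,"rx":0,"ry":0,"rz":0},{"dx":0,"dy":0,"dz":0.06,"rx":0,"ry":0,"rz":0},{"dx":0,"dy":0,"dz":0.06,"rx":0,"ry":0,"rz":0},{"dx":0,"dy":0,"dz":0.06,"rx":0,"ry":0,"rz":0},{"dx":0,"dy":0,"dz":0.06,"rx":0,"ry":0,"rz":0},{"dx":0,"dy":0,"dz":0.03,"rx":0,"ry":0,"rz":0},{"dx":0,"dy":0,"dz":0,"rx":0,"ry":0,"rz":0}]' 0.07 20
python3 - <<'E'
from h import *
s=cams.snapshot("top");q=cams.snapshot("side")
cv2.imwrite("pics/c8.png",np.vstack([np.hstack([crop(s,255,130,125,90,3.1),crop(q,205,210,125,90,3.1)]),np.hstack([crop(s,375,110,125,90,3.1),crop(q,290,130,125,90,3.1)])]))
E
```

```text
time_s: 19.38
tcp_pos: [0.5375, 0.0244, 0.0376]
tcp_rot: [-1.56, 0.218, -0.218]
ft_force: [-0.0, 0.1, 0.1]
gripper_width: 0.0702
time_s: 20.88
tcp_pos: [0.5979, 0.3531, 0.2179]
tcp_rot: [-1.558, 0.216, -0.214]
ft_force: [-0.6, -0.4, -0.8]
gripper_width: 0.0701
```

View pics/c8.png

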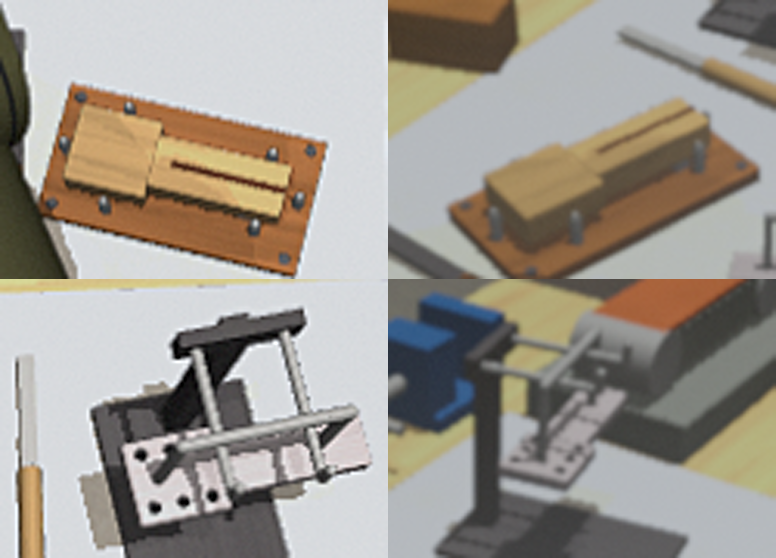

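The blank lies between all six dowels, and the dummy hangs on both prongs. I make one numeric check, then hand in.

```bash
python3 - <<'E'
from h import *
s=cams.snapshot("top");q=cams.snapshot("side")
T=lambda p:on(s,(255+p[0]/3.1,130+p[1]/3.1),.053); S=lambda p:on(q,(205+(p[0]-388)/3.1,210+p[1]/3.1),.053)
for f,c in((T,[(82,106),(67,186),(291,168),(278,217)]),(S,[(487,179),(523,222),(685,98),(710,126)])):
    P=np.array([f(p) for p in c]);a,b=P[:2].mean(0),P[2:].mean(0);d=a-b
    print("mid",((a+b)/2).round(4),"yaw",np.degrees(np.arctan2(d[1],d[0])).round(2),"len",np.linalg.norm(d).round(4))
goto(.5,0,.2,0)
print(robot.close_job())
E
```

```text
mid [0.5329 0.0231 0.053 ] yaw 75.16 len 0.1749
mid [0.5308 0.0276 0.053 ] yaw 73.71 len 0.1789
t 21.07 tcp [0.5994 0.3475 0.2179] yaw -16.02 down [ 0.    -0.002 -1.   ] w 0.0703 F [-0.2 -0.2  0.4]
ry -0.2797 dx -0.0994 dz -0.3475 dy 0.0179
the job is handed in; nothing more can be done
None
```

I hung the dummy by its handle over both prongs of the hook stand, laid the neck blank in the fixture, and handed the job in at about 21 s of the 72 s allowed.

- **Dummy:** the last pictures show it released, with its bar across both prongs and each upright outside its prong.
- **Blank:** it lies between all six dowels. I let it go only after the wrist force showed it pressing on the rails (+11 N), at the tool height expected for a blank lying flat.
- **Blank position:** in my last check the top view put its centre about 4 mm from the measured seat, with yaw 75.2° against 74.1°. The side view was looser: 8 mm off, close to the 10 mm limit, with yaw 73.7°. I read both by eye from picture corners.
- **Sensing pin:** I could not see it under the blank. That it is pressed follows only from the blank lying flat on the rails.
- **Chisel:** it lies where it was at the start.
- **File:** it was in place in the view just before the blank was lowered. The arm mostly hid it in the last picture, so I did not check it after that.

The robot was clear of everything when I handed in.

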